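# Raise a lens on its post to the laser beam and hold it for locking

### The job

The lens plate stands on a round steel post that sits loose and bottomed in its post holder on the optical breadboard. Take the plate by its two upright edges, keep the fingers off the glass, and draw the post straight up its bore, without forcing it sideways, until the middle of the lens is level with the laser's aperture, and turn the plate square to the beam. Finish while still holding it there, with the post well inside the holder, so that a colleague can tighten the thumbscrew; leave the laser, the cuvette stand and the other things on and around the board alone.

Things in the scene. Friction and masses are not known exactly. Their poses are not given: they have to be found in the camera images.
- lens_center (a point): Middle of the lens: a 25 mm clear glass disc in a dark upright square plate, 40.6 mm wide and high, 12.7 mm thick, on top of a post. Turns with the plate: x across the width (the upright edges are at x = +-20.3 mm), y the optical axis through the thickness (either face may look at the laser), z up. The glass bulges 2 mm out of both faces.
- post_tip (a point): Lower end of the lens's steel post, on its axis, 100.3 mm below lens_center, on the bore's floor at the start. The post is 12.7 mm in diameter and 80 mm long and ends at the plate's lower edge. Axes as lens_center.
- holder_mouth (a point): Centre of the open top of the lens's post holder, a fixed dark barrel 26 mm in diameter; bore 13.7 mm in diameter, floor 62 mm below this point. Its slack thumbscrew sticks out 29 mm from the axis along +x of this frame, 12 mm below this point. The plate's lower edge starts 18 mm above. z up; the beam runs straight over this point along the frame's y.
- laser_aperture (a point): Centre of the laser's front face, at the height of the beam. The laser is a level dark barrel 32 mm in diameter, 95 mm long, in an aluminium ring 42 mm in diameter, fixed on a post at the left (+y) end of the board. The beam leaves along -y of this frame, over holder_mouth 85 to 155 mm away, 18 to 38 mm above the lens's middle at the start. z up.
- glass: The lens's glass, 25 mm in diameter; origin and axes as lens_center. Not to be touched.
- lens: The loose piece as a whole: post, plate and glass, about 0.14 kg; origin at post_tip, axes as lens_center.
- holder: The lens's post holder as a whole, fixed to the board; origin at the middle of the underside of its foot, axes as holder_mouth.
- laser: The laser with its ring and post, fixed; origin on the axis of its post, 118 mm below the beam, axes as laser_aperture. It reaches 21 mm above the beam.
- cuvette_stand: Fixed stand at the right (-y) end of the board, 145 to 215 mm from the lens's holder: a foot 50 x 75 mm, a post 25 mm in diameter, and a dark block with a clear 12.5 mm square cuvette. Origin under its foot; 156 mm high, thus 169 mm above the table.
- board: Fixed aluminium optical breadboard, 150 mm (x) by 450 mm (y) by 12.7 mm thick, holes on a 25 mm grid; origin at the middle of its underside, on the table; z up. Laser, holder and cuvette stand are in line along the middle of it.
- spare_holder: Bystander: loose dark tube, 26 mm in diameter and 50 mm high, standing on the board; origin at its underside.
- petri_dishes: Bystander: stack of three pale plastic dishes, 62 mm in diameter and 45 mm high, on the table beyond the board; origin at its underside.
- reagent_bottle: Bystander: glass bottle with a screw cap, 56 mm in diameter and 104 mm high, on the table beyond the board; origin at its underside.
- driver: Bystander: screwdriver 170 mm long and 26 mm thick with a black handle, lying on the table between robot and board; origin at its middle, at table height.
Things that resemble listed ones, but are neither listed nor needed, are in the scene too. What is shaped like the lens but pink or yellow is not meant.

How it is judged (in metres and radians):
At the end, for the whole second after the job is handed in: The gripper holds the lens plate still: lens centre within 4 mm of the height of the laser's aperture, its optical axis within 0.1 rad (6 degrees) of the beam, the post upright, clear of the bore's floor and still more than 15 mm inside the bore, pressing on the holder with less than 12 N (z of lens_center in the frame of laser_aperture between -0.004 and 0.004 m and angle between the y axis of lens_center and the y axis of laser_aperture, either way round below 0.1 rad and angle between lens_center's own z axis and vertical below 0.06 rad and horizontal distance between post_tip and holder_mouth below 0.003 m and z of post_tip in the frame of holder_mouth between -0.052 and -0.015 m and contact force between the fingers and lens above 3 N and contact force between lens and holder below 12 N and linear speed of lens below 0.01 m/s); the arm keeps its last pose, push and grip.
It fails at once if the post is pulled out of its holder (less than 10 mm left in the bore) (z of post_tip in the frame of holder_mouth above -0.01 m).
It fails at once if the post is forced sideways in its bore or jammed (more than 30 N) (contact force between lens and holder above 30 N).
It fails at once if the fingers touch the glass (contact force between the fingers and glass above 0.5 N).
It fails at once if the robot knocks the laser or the cuvette stand (contact force between any of the arm, the fingers and laser above 3 N or contact force between any of the arm, the fingers and cuvette_stand above 3 N).
It fails at once if a bystander is moved by more than 20 mm (distance of any of spare_holder, petri_dishes, reagent_bottle, driver from where it was at the start of the episode above 0.02 m).
It also fails if it takes over 32 s, if anything falls off the work surface, if the arm or the gripper's body presses on something with over 40 N, if the wrist force passes 120 N, or if a joint passes its speed limit or range.

### The arm

A 6-joint arm with a two-finger parallel gripper is mounted at the origin on the work surface. World frame = base frame: x ahead of the robot, y to its left, z up, the work surface at z = 0. Lengths are in m, angles in degrees, forces in N, time in s.
With the tool pointing down it reaches from about 0.375 to 0.825 m from the base axis. Payload 5.5 kg.
Tool frame: the origin (TCP) lies on the centre line of the jaws, within the pads' length; the fingertips stand 11 mm ahead of it and the grasp point (between the pads) lies 8 mm behind it; z points along the fingers, y is the line along which they close (so a half turn about z gives the same grasp; the last joint's range is limited). The gripper opens to 85 mm and grips with 20 to 120 N. Pads are 22 mm wide; open, the fingers measure 114 mm over their backs; the gripper's body (76 mm by 85 mm) begins 54 mm behind the grasp point. The pads swing forward as they close: fully open they stand 13 mm farther back than shut.
Start: joints at [76.948, 17.962, -2.699, 69.339, 0, 90], TCP at [0.135, 0.584, 0.242] pointing down, gripper open.
Joint ranges: [-152.73, 152.73], [-39.44, 99.34], [-58.76, 71.6], [-118.89, 123.64], [-81.53, 83.1], [-180, 180]. Speed limits (degrees/s): [136.94, 136.94, 172.46, 180, 180, 180].

### API

Orientations are given as [roll, pitch, yaw] about the fixed x, y, z axes, in that order (R = Rz(yaw) Ry(pitch) Rx(roll)).
In Python, from bench import manip gives the robot as it stands. The module is installed in compiled form; this text tells all that it offers. Calls block until the motion is done:
- manip.move_ptp(position, orientation): joint-space move of the TCP to a pose.
- manip.line_to(position, frame=None, vel=0.15, max_force=None): straight line of the TCP; frame=None keeps the orientation; vel is the mean speed in m/s. With max_force (N) it stops when the force on the tool has changed by that much, and returns True; else False.
- manip.set_joints(angles): joint-space move.
- manip.set_gripper(opening, grasp_force=None): opening from 0.0 (shut) to 1.0 (fully open); grasp_force is the grip in N (None keeps the last); returns when the fingers have stopped.
- manip.pause(seconds).
- manip.solve_ik(position, orientation): joint angles nearest the present ones, or None.
- manip.get_state(): the state.
- manip.read_camera(name): name is "scene" or "top" or "wrist"; returns the picture (420x560x3 uint8, blue, green, red); there is no depth.
- manip.camera_info(name): a dict with "fx", "fy", "cx", "cy" (pixels), "extrinsics" (4x4, takes a point from camera to world coordinates). Camera axes: x right, y down, z forward; pixel columns grow to the right and rows downward; lengths in m; the calibration is good to about 2 mm. A picture is of the moment at which its call begins: read the wrist's pose just before it. camera_info takes no time and is no camera call; for the wrist camera it gives the pose at the moment of the call.
A pose or a line that the arm cannot do raises manip.IKError and nothing moves.
- manip.job_done(): hands the job in; it is judged then, once.
The state is a dict: "t": time; "joints": joint angles; "qd": joint speeds; "tau": joint torques, N m; "position": TCP position; "ee_rot": TCP orientation; "ft_force": force on the tool from outside, world axes, zero at the start; "wrist_torque": the same for the moment, N m; "gripper_width": opening from 0.0 (shut) to 1.0 (fully open); "finger_force": force on a finger pad.
Only numpy, scipy, OpenCV 4.12 (cv2) and the standard library are available. Lean on these libraries where they do the work, as an engineer would, in place of code of your own. Each camera call takes 0.05 s, during which the arm holds its last target. There are 200 camera calls.

## Working session

There is one attempt and no reset: what is moved stays moved. The work goes in short steps, each a Python script; the robot and the scene stay as the last script left them, time stands still between calls to the robot, and variables do not carry over. Pictures are saved under pics/ and viewed, at most 10 in all, crops included, and the job is handed in when it is done.

```bash
mkdir -p pics
python3 - <<'E'
from bench import manip
import cv2,numpy as np
np.set_printoptions(precision=4,suppress=True)
for n in ("scene","top"):
    im=manip.read_camera(n); cv2.imwrite(f"pics/{n}0.png",im)
    c=manip.camera_info(n); print(n,c["fx"],c["fy"],c["cx"],c["cy"]); print(np.array(c["extrinsics"]))
s=manip.get_state(); print(s)
E
```

```text
scene 434.16219823272047 434.16219823272047 277.3675449768945 207.6931367060415
[[-0.2178  0.8375 -0.5011  0.9348]
 [ 0.9759  0.1931 -0.1013  0.104 ]
 [ 0.0119 -0.5111 -0.8594  0.7352]
 [ 0.      0.      0.      1.    ]]
top 466.8000269064086 466.8000269064086 276.95747263435584 204.38862379196578
[[-0.022  -0.9917  0.1269  0.4544]
 [-0.9997  0.0207 -0.0121  0.0482]
 [ 0.0094 -0.1271 -0.9918  0.8506]
 [ 0.      0.      0.      1.    ]]
{'t': 0.1, 'joints': array([76.948 , 17.999 , -2.7484, 69.3421,  0.0001, 89.9995]), 'qd': array([0.0066, 0.0057, 0.0889, 0.0578, 0.0119, 0.0111]), 'tau': array([  0.0005, -54.0764,  34.0542,   0.0111,  -0.    ,  -0.    ]), 'position': array([0.1354, 0.584 , 0.2415]), 'ee_rot': array([-179.9105,   -0.0001,  166.9484]), 'ft_force': array([ 0.5148, -0.4944,  0.0773]), 'wrist_torque': array([ 0.0069, -0.0121, -0.0605]), 'finger_force': 0.0, 'gripper_width': 1.0017591103983838}
```

View pics/scene0.png

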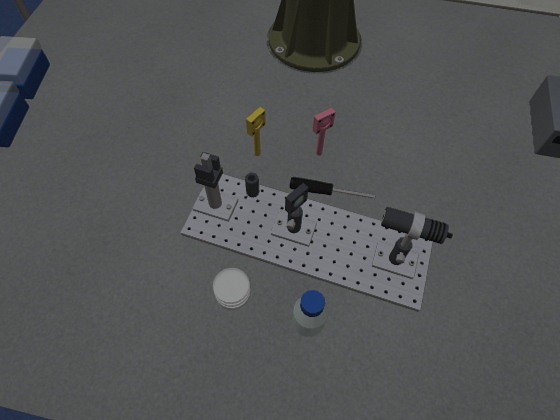

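View pics/top0.png

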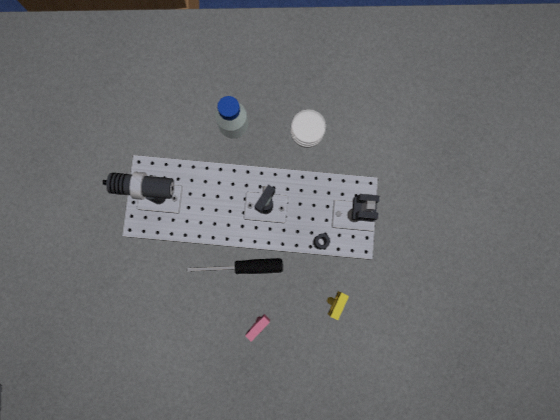

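Candidates in the scene image: the dark plate at (296,199), the yellow one at (257,122), the pink one at (323,121), and the cuvette block at (208,172). By the description it is the dark plate in the holder at mid-board, seen at (266,197) in the top view. The laser is on the left (+y) in the top view at (140,186). I'll check the choice in a close crop and measure the board.

```bash
cat > h.py <<'E'
from bench import manip
import cv2,numpy as np
np.set_printoptions(precision=4,suppress=True)
def ray(c,uv):
    E=np.array(c["extrinsics"]); d=np.array([(uv[0]-c["cx"])/c["fx"],(uv[1]-c["cy"])/c["fy"],1.])
    d=E[:3,:3]@d; return E[:3,3],d/np.linalg.norm(d)
def onz(c,uv,z):
    o,d=ray(c,uv); return o+d*(z-o[2])/d[2]
def proj(c,p):
    E=np.array(c["extrinsics"]); q=E[:3,:3].T@(np.array(p)-E[:3,3]); return np.array([c["fx"]*q[0]/q[2]+c["cx"],c["fy"]*q[1]/q[2]+c["cy"]])
def tri(rs):
    A=0;b=0
    for o,d in rs:
        P=np.eye(3)-np.outer(d,d); A=A+P; b=b+P@o
    p=np.linalg.solve(A,b); return p,[np.linalg.norm((np.eye(3)-np.outer(d,d))@(p-o)) for o,d in rs]
E
python3 - <<'E'
from h import *
t=cv2.imread("pics/top0.png"); s=cv2.imread("pics/scene0.png"); c=manip.camera_info("top")
a=cv2.resize(t[165:235,225:305],(400,350),interpolation=cv2.INTER_CUBIC)
b=cv2.resize(s[165:235,260:340],(400,350),interpolation=cv2.INTER_CUBIC)
cv2.imwrite("pics/crop1.png",cv2.convertScaleAbs(np.hstack([a,b]),alpha=1.8))
g=cv2.cvtColor(t,cv2.COLOR_BGR2GRAY)
m=cv2.morphologyEx((g>120).astype(np.uint8),cv2.MORPH_CLOSE,np.ones((9,9)))
cs=max(cv2.findContours(m,0,2)[0],key=cv2.contourArea)
box=cv2.boxPoints(cv2.minAreaRect(cs)); print(box)
w=np.array([onz(c,p,.0127) for p in box]); print(w, w.mean(0),[np.linalg.norm(w[i]-w[i-1]) for i in range(4)])
E
```

```text
[[121.341  239.0889]
 [131.183  148.1497]
 [381.0956 175.1965]
 [371.2537 266.1357]]
[[ 0.5049  0.3174  0.0127]
 [ 0.6711  0.3028  0.0127]
 [ 0.6115 -0.1536  0.0127]
 [ 0.4472 -0.1277  0.0127]] [0.5587 0.0847 0.0127] [np.float64(0.44880922348092234), np.float64(0.1668025220554191), np.float64(0.46023894157188416), np.float64(0.16632141038552853)]
```

View pics/crop1.png

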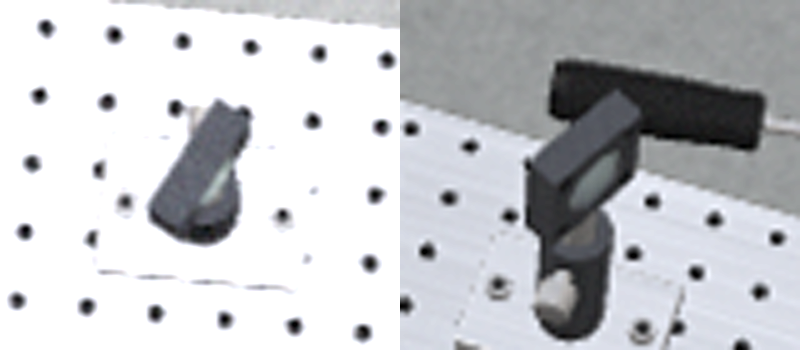

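The crop confirms it: a dark square plate with clear glass, its post in the holder and the thumbscrew on the far side. The top edge runs from about (258,209) to (272,186) in the top image. Next I'll get the wrist camera mount and plan an oblique view that takes in both lens and laser.

Run:
```python
from h import *
from scipy.spatial.transform import Rotation as R
c=manip.camera_info("top")
B=np.array([onz(c,p,.0127) for p in [(134,156),(378,177),(373,259),(124,236)]]); print(B,B.mean(0)[:2])
print("yaw edges",[np.degrees(np.arctan2(*(a-b)[[1,0]])) for a,b in((B[0],B[1]),(B[3],B[2]))])
for p in [(269.4,184.6),(275,188.5),(262,211.2),(255,206.6),(265.4,197.8)]: print(onz(c,p,.123))
print("laser front",onz(c,(173,187),.13),"cuv",onz(c,(366,207),.16))
w=manip.camera_info("wrist"); s=manip.get_state(); T=np.eye(4);T[:3,:3]=R.from_euler('xyz',s["ee_rot"],degrees=True).as_matrix();T[:3,3]=s["position"]
X=np.linalg.inv(T)@np.array(w["extrinsics"]); np.save("X.npy",X); print(X,w["fx"],w["cx"],w["cy"])
```

```text
[[ 0.6563  0.2974  0.0127]
 [ 0.6082 -0.1477  0.0127]
 [ 0.4597 -0.1314  0.0127]
 [ 0.5103  0.3128  0.0127]] [0.5587 0.0827]
yaw edges [np.float64(83.84045019434754), np.float64(83.49972338809924)]
[0.5793 0.0505 0.123 ]
[0.5729 0.0418 0.123 ]
[0.5373 0.063  0.123 ]
[0.5447 0.0738 0.123 ]
[0.5584 0.0573 0.123 ]
laser front [0.5774 0.201  0.13  ] cuv [ 0.5361 -0.0931  0.16  ]
[[-0.0013 -0.9488 -0.3159  0.0819]
 [ 1.     -0.0016  0.0007 -0.0009]
 [-0.0011 -0.3159  0.9488 -0.1319]
 [ 0.      0.      0.      1.    ]] 304.5105537220008 278.6275566693633 206.06200674234555
```

```bash
cat >> h.py <<'E'
from scipy.spatial.transform import Rotation as R
X=np.load("X.npy")
def camtcp(tgt,az,el,dist,flip):
    a,e=np.radians([az,el]); f=np.array([np.cos(e)*np.cos(a),np.cos(e)*np.sin(a),-np.sin(e)])
    x=np.cross(f,[0,0,1]);x/=np.linalg.norm(x); y=np.cross(f,x)
    if flip: x,y=-x,-y
    C=np.eye(4);C[:3,:3]=np.c_[x,y,f];C[:3,3]=np.array(tgt)-dist*f
    T=C@np.linalg.inv(X); return T[:3,3],R.from_matrix(T[:3,:3]).as_euler('xyz',degrees=True)
E
python3 - <<'E'
from h import *
q0=manip.get_state()["joints"]
for flip in(1,0):
  for el in range(20,65,5):
    for az in range(-60,61,15):
      for d in(.22,.27,.32):
        p,o=camtcp((.565,.13,.115),az,el,d,flip); q=manip.solve_ik(p,o)
        if q is not None: print(flip,el,az,d,p,np.round(q))
E
```

```text
1 20 -60 0.22 [0.5395 0.1759 0.1725] [ 43.  27. -17.  63. -50. 111.]
1 20 -60 0.27 [0.516  0.2166 0.1896] [ 48.  28. -12.  71. -48. 118.]
1 20 -60 0.32 [0.4925 0.2573 0.2067] [ 52.  30.  -7.  78. -46. 123.]
1 20 -45 0.22 [0.5285 0.1677 0.1725] [ 44.  16. -33.  41. -52.  89.]
1 20 -45 0.27 [0.4953 0.2009 0.1896] [ 50.  16. -29.  50. -51.  98.]
1 20 -45 0.32 [0.462  0.2342 0.2067] [ 55.  17. -26.  60. -50. 106.]
1 20 -30 0.22 [0.52   0.157  0.1725] [ 43.   5. -48.  17. -49.  64.]
1 20 -30 0.27 [0.4793 0.1805 0.1896] [ 49.   3. -46.  27. -50.  73.]
1 20 -30 0.32 [0.4386 0.204  0.2067] [ 56.   3. -43.  39. -51.  84.]
1 20 45 0.22 [0.5273 0.0935 0.1725] [-13.  -3. -59.   1.  42. -45.]
1 20 45 0.27 [0.4941 0.0603 0.1896] [-20.  -7. -58.  11.  45. -53.]
1 20 45 0.32 [0.4608 0.027  0.2067] [-28.  -9. -56.  23.  48. -64.]
1 20 60 0.22 [0.538  0.085  0.1725] [-18.   7. -45.  23.  50. -71.]
1 20 60 0.27 [0.5145 0.0443 0.1896] [-24.   7. -42.  34.  51. -80.]
1 20 60 0.32 [0.491  0.0036 0.2067] [-30.   7. -39.  44.  52. -90.]
1 25 -60 0.22 [0.5421 0.1714 0.1769] [ 41.  24. -17.  60. -45. 106.]
1 
[... 20556 characters left out ...]
0 0.27 [0.486  0.1746 0.2   ] [  47.    1.  -45.   29.  -47. -110.]
0 60 -30 0.32 [0.4643 0.1871 0.2433] [  50.   -2.  -41.   40.  -47. -105.]
0 60 -15 0.27 [0.4771 0.1527 0.2   ] [  41.  -11.  -58.   11.  -38. -136.]
0 60 -15 0.32 [0.453  0.1591 0.2433] [  45.  -16.  -54.   22.  -40. -131.]
0 60 45 0.22 [0.5191 0.0829 0.1567] [-14.  -2. -58.   4.  40. 132.]
0 60 45 0.27 [0.5014 0.0652 0.2   ] [-17.  -8. -55.  16.  42. 128.]
0 60 45 0.32 [0.4837 0.0475 0.2433] [-21. -12. -51.  27.  43. 124.]
0 60 60 0.22 [0.5329 0.0726 0.1567] [-18.   8. -44.  25.  47. 108.]
0 60 60 0.27 [0.5204 0.051  0.2   ] [-21.   5. -40.  35.  48. 103.]
0 60 60 0.32 [0.5079 0.0293 0.2433] [-25.   2. -36.  45.  48.  98.]
```

Run:
```python
from h import *
import json
o=[]
for i,(az,el,d) in enumerate([(-15,30,.27),(30,35,.27)]):
    manip.move_ptp(*camtcp((.565,.13,.115),az,el,d,1)); manip.pause(.2)
    c=manip.camera_info("wrist"); im=manip.read_camera("wrist"); cv2.imwrite(f"pics/w{i}.png",cv2.convertScaleAbs(cv2.rotate(im,1),alpha=1.6))
    c["extrinsics"]=np.array(c["extrinsics"]).tolist(); json.dump({k:c[k] for k in("fx","fy","cx","cy","extrinsics")},open(f"w{i}.json","w"))
    s=manip.get_state();print(s["t"],s["position"],s["ft_force"])
```

```text
2.3417 [0.4832 0.1534 0.2058] [ 0.0575 -1.0169  0.4364]
3.7 [0.4979 0.093  0.2126] [ 0.6106  0.1636 -0.8   ]
```

View pics/w0.png

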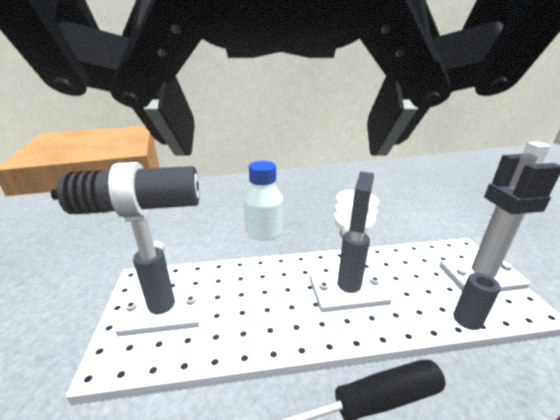

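View pics/w1.png

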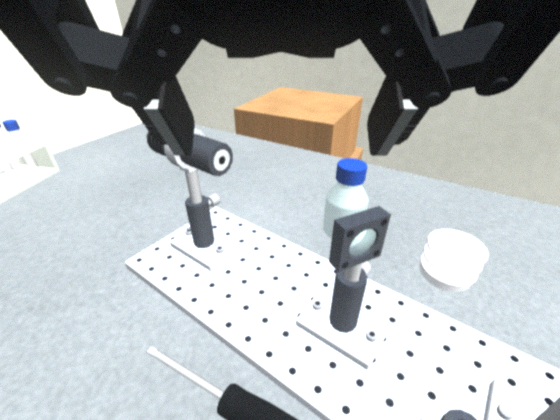

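View w0 (rotated upright) shows the laser front at about (196,186), the plate edge-on at about (361,200) and the holder mouth at about (355,236). View w1 shows the laser aperture at about (223,159) and the glass at about (362,241). I'll zoom in for pixel-accurate points.

Run:
```python
import cv2,numpy as np
a=cv2.imread("pics/w0.png");b=cv2.imread("pics/w1.png")
f=lambda im,x,y:cv2.resize(cv2.convertScaleAbs(im[y:y+75,x:x+100],alpha=1.3),(400,300),interpolation=cv2.INTER_CUBIC)
m=np.vstack([np.hstack([f(a,125,150),f(a,310,170)]),np.hstack([f(b,175,120),f(b,310,205)])])
for k in range(0,800,40): 
    cv2.line(m,(k,298),(k,302),(0,0,255),1); 
for k in range(0,600,40): cv2.line(m,(398,k),(402,k),(0,0,255),1)
cv2.imwrite("pics/mos.png",m)
```

```text
(no output)
```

View pics/mos.png

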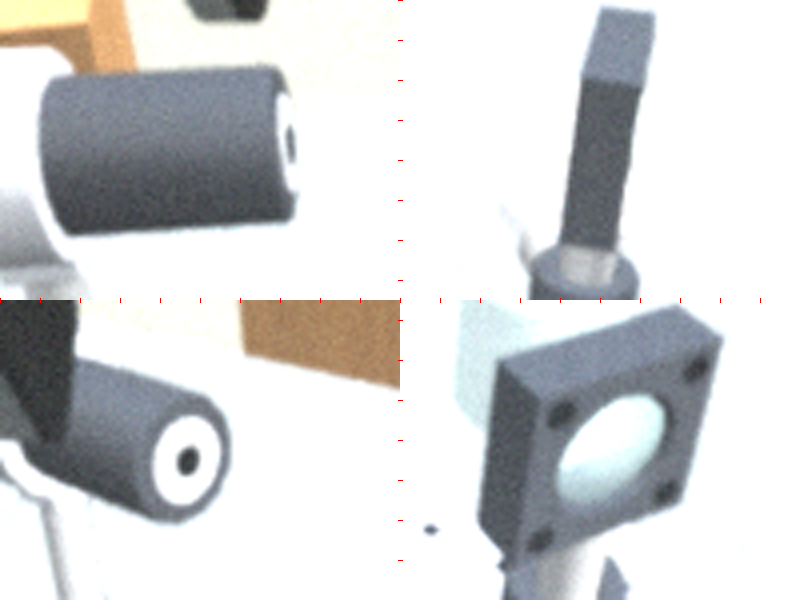

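```bash
cat > meas.py <<'E'
from h import *
import json
c=[json.load(open(f"w{i}.json")) for i in(0,1)]
off={(0,'l'):(125,150,0,0),(0,'p'):(310,170,400,0),(1,'l'):(175,120,0,300),(1,'p'):(310,205,400,300)}
def r(i,k,uv):
    x,y,a,b=off[i,k]; u=x+(uv[0]-a+.5)/4-.5; v=y+(uv[1]-b+.5)/4-.5
    return ray(c[i],(559-u,419-v))
P={'ap':('l',(291,145),(188,460)),'A':('p',(600,8),(680,306)),'B':('p',(655,13),(722,340)),'C':('p',(584,77),(497,360)),'D':('p',(642,85),(540,404)),'E':('p',(562,244),(480,522)),'F':('p',(612,248),(523,565))}
pt={}
for n,(k,a,b) in P.items():
    pt[n],e=tri([r(0,k,a),r(1,k,b)]); print(n,pt[n],np.round(np.array(e)*1e3,1))
w=(pt['A']+pt['B']-pt['C']-pt['D'])[:2]; top=(pt['A']+pt['B']+pt['C']+pt['D'])/4
print("width",np.linalg.norm(w)/2,"ang",np.degrees(np.arctan2(w[1],w[0])),"top",top,"height",(pt['C']+pt['D']-pt['E']-pt['F'])[2]/2)
print("thick",np.linalg.norm(pt['A']-pt['B']),np.linalg.norm(pt['C']-pt['D']))
b=pt['ap']-top; print("beam dir",np.degrees(np.arctan2(b[1],b[0])),"dist",np.hypot(*b[:2]),"ap-lens z",b[2]+.0203)
E
python3 meas.py
```

```text
ap [0.5704 0.1977 0.1482] [0.4 0.4]
A [0.5758 0.0512 0.1425] [0.2 0.2]
B [0.5678 0.0416 0.1432] [0.1 0.1]
C [0.54   0.0739 0.1441] [0.2 0.2]
D [0.5341 0.0636 0.1431] [0.4 0.4]
E [0.5409 0.0735 0.1037] [1. 1.]
F [0.5369 0.0629 0.1023] [0. 0.]
width 0.04133815480483596 ang -32.79115277620735 top [0.5544 0.0576 0.1432] height 0.04060751264696219
thick 0.012532853084152053 0.011806744789954329
beam dir 83.49429906965109 dist 0.14101884511449644 ap-lens z 0.02525937660694806
```

Triangulation residuals are 1 mm or less, and the plate comes out at 41.3 x 40.6 x 12 mm. The lens centre is at z 0.123, the aperture 25.3 mm above it, and the beam points at 83.5–83.8°. The plate needs to turn about +26.4°. I'll go over it, descend, and close partway.

```bash
cat >> h.py <<'E'
def ft(n=6):
    a=[]
    for _ in range(n): a.append(np.r_[manip.get_state()["ft_force"],manip.get_state()["wrist_torque"]]); manip.pause(.02)
    return np.mean(a,0)
E
python3 - <<'E'
from h import *
best=None
for yaw in(57.2,-122.8):
    q=manip.solve_ik([.5544,.0576,.235],[180,0,yaw]); q2=manip.solve_ik([.5544,.0576,.14],[180,0,yaw+26.4]); print(yaw,q,q2)
    if best is None or abs(q[5])+abs(q2[5])<best[0]: best=(abs(q[5])+abs(q2[5]),yaw)
yaw=best[1]
manip.move_ptp([.5544,.0576,.235],[180,0,yaw])
manip.line_to([.5544,.0576,.165])
manip.set_gripper(.6,20)
print(manip.line_to([.5544,.0576,.115],vel=.06,max_force=6)); manip.pause(.2)
s=manip.get_state();print(s["t"],s["position"],s["ee_rot"],s["gripper_width"],ft())
cv2.imwrite("pics/w2.png",cv2.convertScaleAbs(manip.read_camera("wrist"),alpha=1.6))
E
```

```text
57.2 [  5.9315  13.5414  -9.5068  66.9518   0.     128.7315] [  5.9315  16.9753 -17.8632  55.1615   0.     102.3315]
-122.8 [  5.9315  13.5414  -9.5068  66.9518   0.     -51.2685] [  5.9315  16.9753 -17.8632  55.1615   0.     -77.6685]
False
6.7333 [0.5547 0.0576 0.1154] [-179.9623    0.0294 -122.7988] 0.5972995093069836 [ 0.1971 -0.2431  0.1069  0.0217 -0.0125 -0.0067]
```

View pics/w2.png

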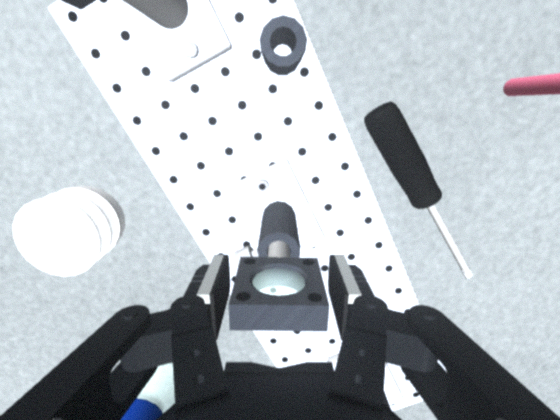

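The plate (columns 231–327) sits centred between the pads (228–331) and square to them, with no contact. I'll close in small steps and watch the lateral force.

Run:
```python
from h import *
b=ft(); yd=R.from_euler('xyz',manip.get_state()["ee_rot"],degrees=True).as_matrix()[:,1]; p=np.array([.5544,.0576,.115])
for w in(.53,.51,.50,.495,.49,.485,.48,.475,.47,.465):
    manip.set_gripper(w,20); f=ft(4)-b; s=manip.get_state(); lat=f[:3]@yd
    print(w,round(s["gripper_width"],4),round(s["finger_force"],2),"lat",round(lat,2),f[:3],round(s["t"],2))
    if s["finger_force"]>8: break
    if abs(lat)>2.5: p=p+yd*np.sign(lat)*.0005; manip.line_to(p.tolist(),vel=.01); print("shift",p)
```

```text
0.53 0.5247 0.0 lat -0.19 [ 0.1968 -0.0496 -0.2607] 7.28
0.51 0.5102 0.0 lat -0.54 [ 0.4179 -0.3435 -0.0068] 7.57
0.5 0.5018 0.0 lat 0.3 [-0.3742 -0.0342 -0.1669] 7.85
0.495 0.493 0.0 lat -0.17 [ 0.0356 -0.2563  0.2091] 8.13
0.49 0.4901 0.0 lat -0.04 [ 0.0389 -0.0168 -0.0913] 8.42
0.485 0.4834 0.0 lat -0.01 [ 0.0109 -0.0004  0.063 ] 8.7
0.48 0.4785 0.02 lat -0.23 [0.3567 0.1232 0.2437] 8.98
0.475 0.4727 4.16 lat -0.39 [ 0.3602 -0.1543  0.1337] 9.27
0.47 0.476 15.23 lat -0.44 [ 0.3801 -0.2297  1.0453] 9.55
```

Clean, centred grip. Next: firm up the grip, lift in steps with lateral relief, then turn.

Run:
```python
from h import *
b=ft(4); manip.set_gripper(.4,25); f=ft(4)-b; s=manip.get_state(); print("grip",s["gripper_width"],s["finger_force"],f[:3],s["position"],s["t"])
p=np.array([.5544,.0576,.115]); y0=-122.8
def relieve(tag):
    global p
    f=ft(4)-b; s=manip.get_state(); print(tag,f[:3],f[3:],round(s["finger_force"],1),s["position"],s["ee_rot"][2],round(s["t"],2))
    h=np.hypot(*f[:2])
    if h>2.5: p[:2]+=f[:2]/h*.0003
    return h
for dz in(.004,.004,.006):
    p[2]+=dz; manip.line_to(p.tolist(),[180,0,y0],vel=.03)
    if relieve("lift")>10: raise SystemExit
for k in range(1,5):
    manip.line_to(p.tolist(),[180,0,y0+26.4*k/4],vel=.03)
    if relieve("turn")>10: raise SystemExit
```

```text
grip 0.47164941248823483 26.04396253824234 [0.4303 0.0802 0.4131] [0.5545 0.0576 0.1151] 9.9
lift [ 0.4656  0.3104 -2.4633] [ 0.0771 -0.0189 -0.0309] 26.0 [0.5541 0.0576 0.1188] -122.79858533544694 10.25
lift [-0.1007 -0.2267 -2.4023] [ 0.0524  0.0308 -0.0278] 26.0 [0.5543 0.0576 0.123 ] -122.79771125732805 10.6
lift [-0.441   0.0678 -2.5821] [ 0.0641 -0.0045 -0.0155] 26.0 [0.5543 0.0576 0.1291] -122.79857262219909 11.02
turn [ 0.2155 -0.0426 -2.5602] [ 0.0771  0.0158 -0.0112] 26.0 [0.5542 0.0576 0.1289] -116.34767021643572 11.35
turn [ 0.2124  0.1744 -2.509 ] [ 0.0348 -0.0592 -0.0163] 26.0 [0.5544 0.0576 0.129 ] -109.79542005668108 11.68
turn [ 0.6021 -0.4854 -2.5276] [-0.0376 -0.1489 -0.0105] 26.0 [0.5545 0.0575 0.1291] -103.20643614100717 12.02
turn [ 0.912  -0.5055 -1.8923] [-0.0897 -0.3091 -0.0129] 26.0 [0.5546 0.0575 0.1291] -96.61383679391768 12.35
```

Run:
```python
from h import *
p=np.array([.5544,.0576,.129]); o=[180,0,-96.4]
def rep(t):
    f=ft(8); s=manip.get_state(); print(t,f,s["position"],s["ee_rot"],round(s["finger_force"],1),round(s["t"],2)); return f
p[:2]+=[.0003,-.0002]; manip.line_to(p.tolist(),o,vel=.01); f0=rep("shift")
p[2]=.1403; manip.line_to(p.tolist(),o,vel=.03); rep("up");
```

```text
shift [ 0.7799 -0.2775 -0.9988 -0.0508 -0.1895  0.0136] [0.5547 0.0575 0.129 ] [179.9965   0.0063 -96.4287] 26.0 12.73
up [ 0.9003 -0.0113 -0.8469 -0.033  -0.1728  0.0055] [0.5547 0.0574 0.1403] [179.9995   0.0017 -96.3962] 26.0 13.39
```

Run:
```python
from h import *
p=[.5550,.0574,.1403]; manip.line_to(p,[180,0,-96.4],vel=.01); manip.pause(.3)
s=manip.get_state(); print(ft(8),s["position"],s["t"],s["finger_force"])
c=manip.camera_info("wrist"); im=manip.read_camera("wrist"); sc=manip.read_camera("scene")
# predicted plate top corners after lift
import itertools
a=np.radians(-6.4); w=np.array([np.cos(a),np.sin(a),0]); n=np.array([-np.sin(a),np.cos(a),0]); L=np.array([.5547,.0576,.1482])
v=cv2.convertScaleAbs(im,alpha=1.6); sv=cv2.convertScaleAbs(sc,alpha=1.8); cs=manip.camera_info("scene")
for i,j,k in itertools.product((-1,1),(-1,1),(-1,1)):
    q=L+w*i*.0203+n*j*.00635+np.array([0,0,k*.0203])
    for I,C in((v,c),(sv,cs)): cv2.circle(I,tuple(int(round(x)) for x in proj(C,q)),1,(0,0,255),-1)
v=cv2.resize(v[200:350,190:370],(540,450)); sv=cv2.resize(sv[150:240,250:350],(250,225),interpolation=cv2.INTER_CUBIC)
m=np.zeros((450,800,3),np.uint8); m[:,:540]=v; m[:225,545:795]=sv; cv2.imwrite("pics/chk.png",m)
```

```text
[ 0.192  -0.0443 -1.4377  0.0035  0.0011 -0.0146] [0.5549 0.0574 0.1402] 13.9417 26.02048695087433
```

View pics/chk.png

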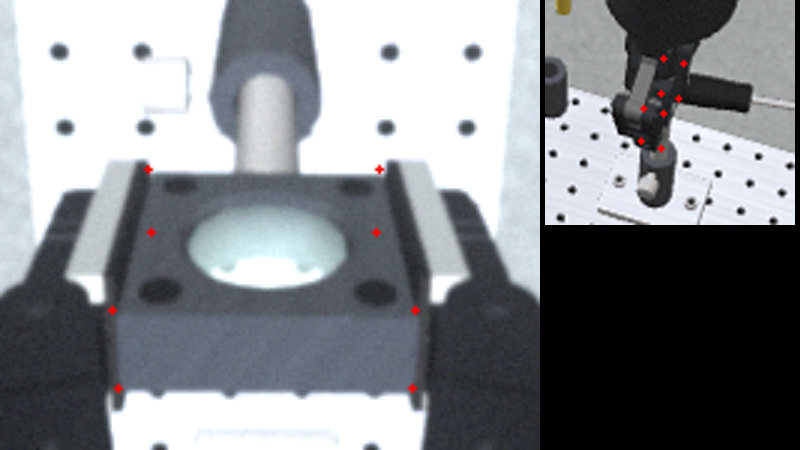

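The wrist view shows the plate where predicted: the marks lie within about 2 px, or under 1 mm. It sits square between the pads with the glass untouched and the post still in the holder. The tool now carries only the lens's weight (−1.4 N), with almost no side force. Handing in.

```bash
python3 -c "
from bench import manip
print(manip.job_done())"
```

```text
the job is handed in; nothing more can be done
None
```

I handed the job in at about 14 s of the 32 s allowed, with the gripper still holding the lens plate; no verdict came back, but by my measurements the lens is level with the aperture and square to the beam, with the post still about 37 mm inside the holder and almost no side force.

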